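# Clamp a terminal block in the free station of a wiring jig

### The job

Lay the loose terminal block in the empty station of the four-station wiring jig, lengthwise between the two guide rails, let go of it, then turn that station's knob clockwise until its cam holds the block snugly against the stop, with some 12 N. Feel for the load and do not force it past 25 N, and do not touch the knobs of the other three stations.

Things in the scene. Friction and masses are not known exactly. Their poses are not given: they have to be found in the camera images.
- block: the loose cream terminal block, 20 x 44 x 18 mm, about 30 g, solid and full width up to 12 mm (grip it there, across the 20 mm), flat on the bench at the start; origin at the centre of its underside, its own y along its 44 mm length, z up. Either end may point to the stop. Three like it are already clamped in the other stations
- station_a: the empty station, fixed: a dark steel slab 108 mm long (x), 46 wide (y), 6 thick, one of four side by side at 53 mm pitch on an aluminium plate on the bench; its place among the four varies. Origin under the slab on its knob's axis; x points from the knob along the lane to the stop, z up. Its upper face (lane floor) is 14 mm above the bench. All four stations are parallel
- nest (a point): point on the lane floor of the empty station midway between its two steel guide rails, 37 mm from the knob axis, with the station's axes. The rails are 5 mm high, 26 long, 23.4 apart (1.7 mm to spare each side of the block; small bevels at the mouth). Along the lane the block has 4 to 9 mm of play between cam and stop at first; its middle is best laid 3.5 mm from here towards the knob
- stop: the stop of the empty station: a bracket 30 mm wide, 15 high, with a steel pad as wide before it on a set screw and stiff springs (60 N per mm, 2 mm at most); the block is pressed against the pad. Origin at the foot of the pad's face when wound right back, 62 mm from the knob axis; the pad has been wound out towards the knob by 0 to 4.5 mm, which this pose does not show: find it by feel
- knob_a_grip (a point): point on the axis of the empty station's knob, 34 mm above the lane floor, the height to grip; x along the knob's bar. The bar is black, 10 mm thick, 22 long, from 22 to 43 mm above the lane floor (a lying block reaches 18). Under it is the cam, a steel disc of radius 15 mm, 3 to 11 mm above the floor, its centre 6 mm off the axis towards -x
- knob_a (a joint): that knob's angle, rad, clockwise from above, 0 to 2.7, at first 0.1 to 0.35; at 0 the bar is along the lane. At q the cam reaches 15 - 6 cos(q) mm from the axis; the block meets cam and stop at 1.3 to 2.1. Friction in the knob is 0.07 N m (at rest a reading may lie that much off, either way); each newton of clamping adds 0.005 to 0.01 N m, and 0.1 rad some 12 N. Let go, it eases to 5-15 N
- knob_b: knob of an occupied station, same make as the one to turn; origin on its axis at the lane floor, its x along its bar, which stands across the station (along the station's y); leave alone
- knob_c: knob of another occupied station, likewise; leave alone
- knob_d: knob of the third occupied station, likewise; leave alone

How it is judged:
On the way:
1. the block lies between the guide rails on the lane floor, let go of and not yet clamped (z of block in the frame of nest between -0.003 and 0.003 m and horizontal distance between block and nest below 0.009 m and angle between the y axis of block and the x axis of nest, either way round below 0.16 rad and angle between block's own z axis and vertical below 0.1 rad and contact force between block and the fingers below 0.1 N and contact force between block and stop below 3 N), for 0.2 s.
At the end, for the whole second after the job is handed in: the block lies flat between the guide rails of the empty station, within 9 mm of the nest point and 0.16 rad of the lane, at rest, pressed by the cam against the stop with 4 to 25 N; the other three knobs stand across their stations as they did (within 0.1 rad) (contact force between block and stop between 4 and 25 N and z of block in the frame of nest between -0.003 and 0.003 m and horizontal distance between block and nest below 0.009 m and angle between the y axis of block and the x axis of nest, either way round below 0.16 rad and angle between block's own z axis and vertical below 0.1 rad and linear speed of block below 0.01 m/s and angle between the x axis of each of knob_b, knob_c, knob_d and the y axis of station_a, either way round below 0.1 rad); the robot touches nothing.
It fails at once if the block is forced: pressed against the stop with more than 25 N (contact force between block and stop above 25 N).
It fails at once if the knob of another station is touched (more than 1 N) (contact force between any of knob_b, knob_c, knob_d and anything else above 1 N).
It also fails if it takes over 72 s, if anything falls off the work surface, if the arm or the gripper's body presses on something with over 40 N, if the wrist force passes 120 N, or if a joint passes its speed limit or range.

### The arm

A 6-joint arm with a two-finger parallel gripper is mounted at the origin on a cart in front of the work surface, level with it; the furniture and walls round the work are solid. World frame = base frame: x ahead of the robot, y to its left, z up, the work surface at z = 0. Lengths are in m, angles in rad, forces in N, time in s.
With the tool pointing down it reaches from about 0.375 to 0.925 m from the base axis. Payload 5.7 kg.
Tool frame: the origin (TCP) lies on the mounting face of the last link; the fingertips stand 182 mm ahead of it and the grasp point (between the pads) lies 163 mm ahead of it; z points along the fingers, y is the line along which they close (so a half turn about z gives the same grasp; the last joint's range is limited). The gripper opens to 88 mm and grips with 3 to 60 N. Pads are 20 mm wide; open, the fingers measure 115 mm over their backs; the gripper's body (75 mm by 178 mm) begins 61 mm behind the grasp point.
Start: joints at [1.028, 0.359, 1.51, -0, 1.272, -0.115], TCP at [0.249, 0.546, 0.405] pointing down, gripper open.
Joint ranges: [-2.97, 2.97], [-1.01, 2.36], [0.21, 2.38], [-0.96, 4.11], [0.2, 2.71], [-2.98, 2.98]. Speed limits (rad/s): [2.39, 2.39, 3.14, 3.14, 3.14, 3.14].

### API

Orientations are given as a unit quaternion [w, x, y, z].
In Python, from cell import bot gives the robot as it stands.
- The arm moves only by the tool carry_out, never from a script. Its argument "deltas" is text: rows parted by semicolons, each of 7 numbers parted by spaces: the shift along the world's x, y, z in m, then the turn, a rotation vector about the world's x, y, z in rad, then the closure, from 0 (fully open) to 1 (shut). A call has 1 to 10 rows; each row is the pose to reach, as a shift and turn from the pose commanded when the call began; what a row does not reach only later rows make up. A row lasts 1/8 s, in which the tool goes at most 62.5 mm and 10.7 degrees, less where a joint would pass 70% of its speed; a pose out of reach is approached as far as the arm can. A call with a gripper value outside its range is refused whole. The fingers move at their own pace and stop on an object; "force" is the grip in N (left out, the last holds). Time passes only in rows, so rows that repeat a pose let the fingers close. It gives the time, the measured TCP pose, the force, the opening and the grip force at its end, in the units of the state.
- bot.get_obs(): the state, without advancing time (a new reading comes with each control period).
- bot.snapshot(name): name is "scene" or "top" or "wrist"; returns the picture (420x560x3 uint8, blue, green, red); there is no depth.
- bot.camera_info(name): a dict with "fx", "fy", "cx", "cy" (pixels), "rvec" (rotation vector, rad) and "tvec" (3), from world to camera coordinates, as OpenCV has them. Camera axes: x right, y down, z forward; pixel columns grow to the right and rows downward; lengths in m; the calibration is good to about 2 mm. The wrist camera is an equidistant fisheye: a pixel r from the principal point sees the ray r / f radians off the axis. A picture is of the moment at which its call begins: read the wrist's pose just before it. camera_info takes no time and is no camera call; for the wrist camera it gives the pose at the moment of the call.
- bot.sign_off(): hands the job in; it is judged then, once.
The state is a dict: "clock": time; "joint_pos": joint angles; "joint_vel": joint speeds; "tau": joint torques, N m; "eef_pos": TCP position; "tool_rot": TCP orientation; "force": force on the tool from outside, world axes, zero at the start; "wrist_torque": the same for the moment, N m; "finger_gap": opening from 0.0 (shut) to 1.0 (fully open); "grip_force": force on a finger pad.
Only numpy, scipy, OpenCV 4.12 (cv2) and the standard library are available. Lean on these libraries where they do the work, as an engineer would, in place of code of your own. Each camera call takes 0.05 s, during which the arm holds its last target. There are 200 camera calls.

## Working session

There is one attempt and no reset: what is moved stays moved. The work goes in short steps, Python scripts to look and compute and a tool call to move; the robot and the scene stay as the last step left them, time stands still between calls to the robot, and variables do not carry over. Pictures are saved under pics/ and viewed, at most 10 in all, crops included, and the job is handed in when it is done.

Besides the shell and the picture viewer there is one more tool, called after "Emit:" as name(argument=value, ...) on one line, values as JSON. carry_out: Moves the arm, as the interface text tells. Its arguments: {"type":"object","properties":{"deltas":{"type":"string"},"force":{"type":"number"}},"required":["deltas"]}

```bash
ls; mkdir -p pics
python3 - <<'E'
from cell import bot
import cv2
o=bot.get_obs();print({k:o[k] for k in("clock","eef_pos","tool_rot","force","wrist_torque","finger_gap")})
for n in("scene","top","wrist"):
    print(n,bot.camera_info(n)); cv2.imwrite(f"pics/{n}0.png",bot.snapshot(n))
E
```

```text
pics
{'clock': 0.0, 'eef_pos': array([0.24871209, 0.54562153, 0.40382917]), 'tool_rot': array([-2.85434870e-04,  2.12243696e-01,  9.77216355e-01, -8.53466913e-04]), 'force': array([0.3468571 , 0.34977577, 0.06849152]), 'wrist_torque': array([ 0.01579242, -0.05521875,  0.04722374]), 'finger_gap': 1.0002246334037215}
scene {'fx': 518.5069541208081, 'fy': 518.5069541208081, 'cx': 286.04200931101633, 'cy': 203.0443776334716, 'rvec': array([ 0.90977963, -2.11389372,  1.38112509]), 'tvec': array([0.33369626, 0.20726831, 0.64489789])}
top {'fx': 428.0251534448927, 'fy': 428.0251534448927, 'cx': 283.5460073100427, 'cy': 214.13443814901805, 'rvec': array([ 2.20018811, -2.1918621 ,  0.06544551]), 'tvec': array([-0.0279015 ,  0.46980309,  0.876522  ])}
wrist {'fx': 325.19226210127806, 'fy': 325.19226210127806, 'cx': 276.0473172121329, 'cy': 218.5546662376595, 'rvec': array([-2.41737773, -1.55391118, -0.2362419 ]), 'tvec': array([-0.59753966, -0.03648408,  0.39403791])}
```

View pics/top0.png

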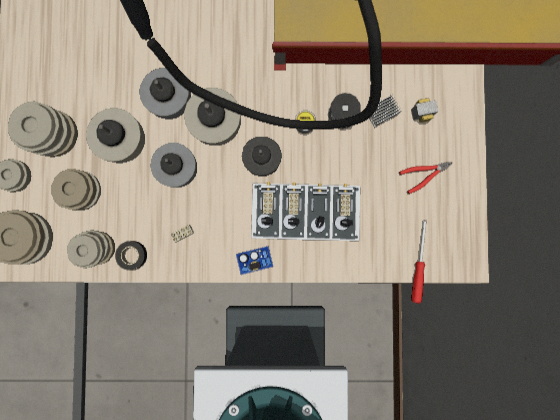

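View pics/scene0.png

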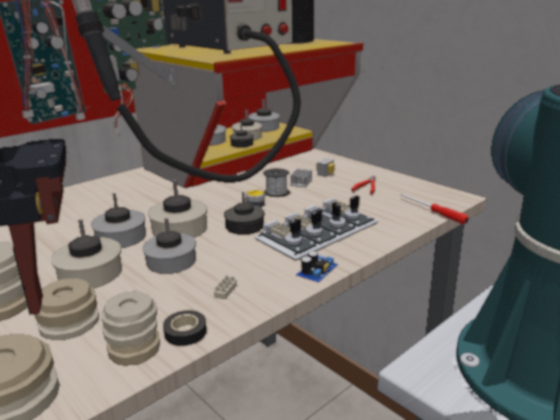

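The top view shows the jig at about (252–360, 185–240), with the empty station third from the left at x≈320 and its knobs on the robot side. The loose block is at (182, 233). In the scene view the block is at (226, 287), and a cable hangs over the rear of the bench.

```bash
cat > h.py <<'E'
import numpy as np, cv2
from cell import bot
from scipy.spatial.transform import Rotation as R
def ray(ci,px,fish):
    px=np.atleast_2d(np.float64(px)); d=(px-[ci['cx'],ci['cy']])/ci['fx']
    if fish:
        r=np.linalg.norm(d,axis=1,keepdims=True); d3=np.hstack([d/np.maximum(r,1e-9)*np.sin(r),np.cos(r)])
    else: d3=np.hstack([d,np.ones((len(d),1))])
    M=R.from_rotvec(ci['rvec']).as_matrix()
    return -M.T@ci['tvec'], (d3@M)/np.linalg.norm(d3,axis=1,keepdims=True)
def plane(ci,px,z,fish): 
    c,d=ray(ci,px,fish); return c+d*((z-c[2])/d[:,2])[:,None]
def tri(r1,r2):  # two rays (c,d): midpoint, gap
    (c1,d1),(c2,d2)=r1,r2; d1=d1[0];d2=d2[0]
    s=np.linalg.lstsq(np.c_[d1,-d2],c2-c1,rcond=None)[0]
    p,q=c1+s[0]*d1,c2+s[1]*d2; return (p+q)/2,np.linalg.norm(p-q)
def proj(ci,P,fish):
    p=R.from_rotvec(ci['rvec']).apply(P)+ci['tvec']; p=np.atleast_2d(p)
    if not fish: return p[:,:2]/p[:,2:]*ci['fx']+[ci['cx'],ci['cy']]
    r=np.linalg.norm(p[:,:2],axis=1,keepdims=True); return p[:,:2]/r*np.arctan2(r,p[:,2:])*ci['fx']+[ci['cx'],ci['cy']]
E
python3 - <<'E'
from h import *
T=bot.camera_info('top');S=bot.camera_info('scene')
print('block tri',tri(ray(T,(182,233),0),ray(S,(226,287),0)))
print(plane(T,[(182,233)],.018,0))
print('knobs',plane(T,[(265,221),(292,222),(320,224),(346,222)],.05,0),'stop',plane(T,[(320,190)],.02,0))
t=cv2.imread('pics/top0.png');a=cv2.resize(t[175:250,245:365],None,fx=6,fy=6,interpolation=2)[:, :]
b=cv2.resize(t[215:250,160:205],None,fx=6,fy=6,interpolation=2)
w=cv2.imread('pics/wrist0.png')
c=np.zeros((600,720,3),np.uint8);c[:450]=a;c[450:,:]=0
c[450:450+150,:270]=b[:150]
cv2.imwrite('pics/c1.png',c)
cv2.imwrite('pics/w0.png',w)
E
```

```text
block tri (array([0.43013886, 0.18552263, 0.00698082]), np.float64(0.0003765819068530043))
[[0.42990896 0.18282051 0.018     ]]
knobs [[ 0.45405277  0.01089668  0.05      ]
 [ 0.45226875 -0.04281959  0.05      ]
 [ 0.44850132 -0.09854452  0.05      ]
 [ 0.45268116 -0.15032929  0.05      ]] stop [[ 0.51981625 -0.10131751  0.02      ]]
```

View pics/c1.png

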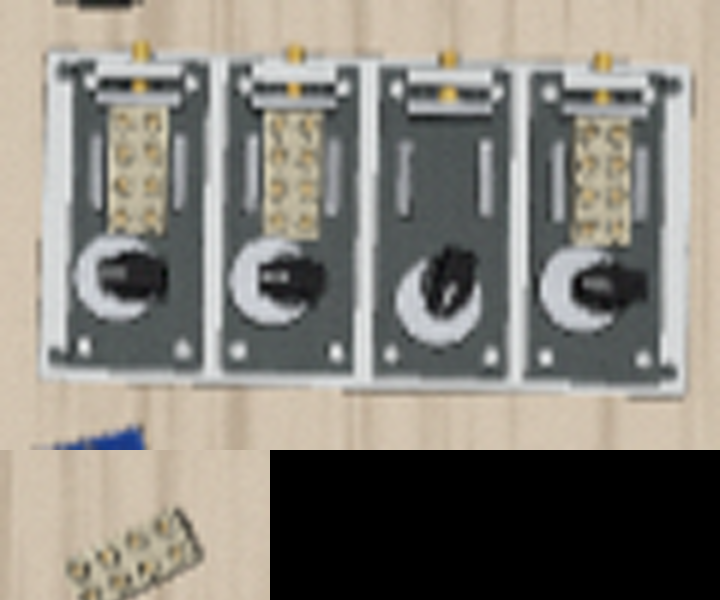

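The crop confirms the third station is the empty one, with its bar turned slightly clockwise from the lane. The other three bars stand across. The lane points along about +x, and the loose block is tilted about 25°. I'll move over the block now.

Emit:
carry_out(deltas="0.03 -0.05 0 0 0 -0.1 0; 0.06 -0.10 0 0 0 -0.2 0; 0.08 -0.15 0 0 0 -0.3 0; 0.11 -0.20 0 0 0 -0.4 0; 0.13 -0.25 -0.02 0 0 -0.5 0; 0.15 -0.30 -0.04 0 0 -0.6 0; 0.16 -0.34 -0.07 0 0 -0.7 0; 0.17 -0.36 -0.10 0 0 -0.7 0; 0.17 -0.36 -0.10 0 0 -0.7 0")

```text
clock: 1.27
eef_pos: [0.4184, 0.1845, 0.303]
tool_rot: [-0.002, 0.536, 0.844, -0.002]
force: [-0.5, -1.3, -0.1]
finger_gap: 1.005
grip_force: 0.0
```

Run:
```python
from h import *
o=bot.get_obs();W=bot.camera_info('wrist');im=bot.snapshot('wrist');cv2.imwrite('pics/w1.png',im)
print(o['clock'],o['eef_pos'],o['tool_rot'],o['joint_pos'])
M=R.from_rotvec(W['rvec']).as_matrix();c=-M.T@W['tvec']
q=o['tool_rot'];print('cam',c,R.from_quat([q[1],q[2],q[3],q[0]]).inv().apply(c-o['eef_pos']),M[2])
np.save('w1.npy',np.r_[W['rvec'],W['tvec']])
```

```text
1.275 [0.41839497 0.18453512 0.30297439] [-0.00156671  0.53567869  0.8444186  -0.00176774] [ 2.64175222e-01  2.88145110e-01  1.92675990e+00 -9.49438994e-05
  9.31411222e-01 -1.75938190e-01]
cam [0.38214321 0.25862003 0.28440386] [ 0.08245572 -0.00114234  0.01863808] [ 0.12402698 -0.27383173 -0.95374708]
```

View pics/w1.png

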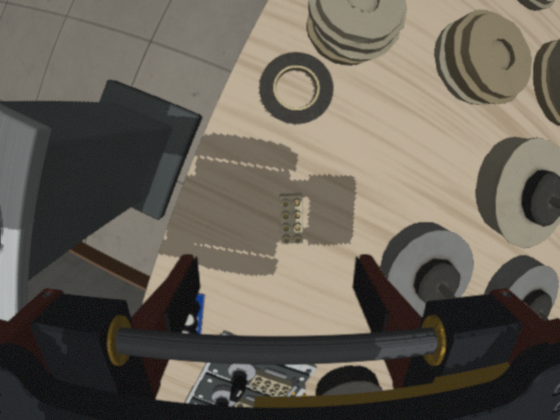

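The wrist view shows the block at about (292, 218), nearly square to the gripper and partly in its shadow. The jig is at the bottom, around (250, 380).

Emit:
carry_out(deltas="0.01 0.0 -0.04 0 0 0 0.1; 0.02 0.0 -0.08 0 0 0 0.2; 0.02 0.0 -0.08 0 0 0 0.4;0.02 0.0 -0.08 0 0 0 0.4")

```text
clock: 1.82
eef_pos: [0.439, 0.1867, 0.226]
tool_rot: [0.0, 0.534, 0.845, 0.0]
force: [0.5, 0.3, 0.6]
finger_gap: 0.62
grip_force: 0.0
```

Run:
```python
from h import *
o=bot.get_obs();W=bot.camera_info('wrist');im=bot.snapshot('wrist');cv2.imwrite('pics/w2.png',im)
print(o['clock'],o['eef_pos'],o['tool_rot'])
np.save('w2.npy',np.r_[W['rvec'],W['tvec']])
a=np.load('w1.npy');W1=dict(W,rvec=a[:3],tvec=a[3:])
p=plane(W1,[(292,218)],.018,1);print(p); u=proj(W,p,1)[0];print(u)
u=u.astype(int)
A=cv2.resize(cv2.imread('pics/w1.png')[178:258,250:350],None,fx=4,fy=4,interpolation=2)
x,y=max(u[0]-50,0),max(u[1]-60,0);B=cv2.resize(im[y:y+120,x:x+100],None,fx=4,fy=4,interpolation=2);print(x,y)
c=np.zeros((480,800,3),np.uint8);c[:320,:400]=A;c[:B.shape[0],400:400+B.shape[1]]=B;cv2.imwrite('pics/c2.png',c)
```

```text
1.825 [0.43900996 0.1867479  0.22601172] [2.81603267e-04 5.34086320e-01 8.45429800e-01 4.20860536e-04]
[[0.42896749 0.18843146 0.018     ]]
[264.30670216 244.05637561]
214 184
```

View pics/c2.png

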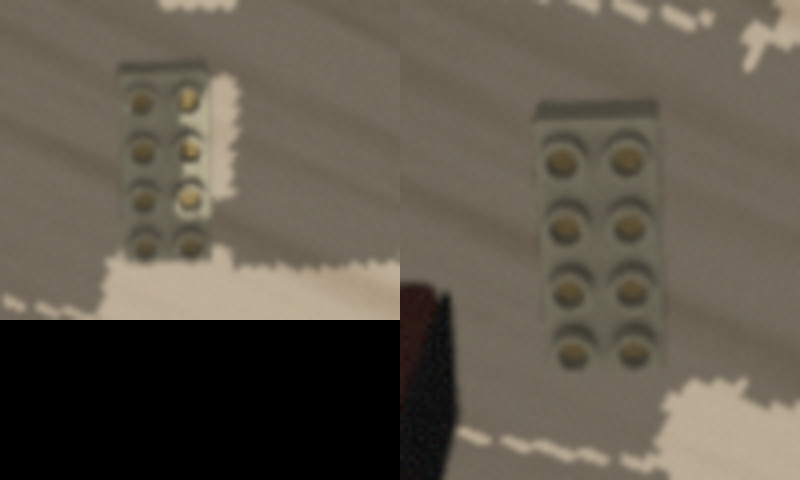

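The crop shows eight brass screws on the block in both views, for example (142, 103) and (191, 246) on the left, and (564, 163) and (634, 352) on the right. I'll triangulate them, and in the same script locate the jig in the w1 and w2 frames.

Run:
```python
from h import *
W=bot.camera_info('wrist');a=np.load('w1.npy');b=np.load('w2.npy')
W1=dict(W,rvec=a[:3],tvec=a[3:]);W2=dict(W,rvec=b[:3],tvec=b[3:])
L=np.array([(142,103),(188,99),(143,153),(190,150),(144,200),(191,199),(146,246),(191,246)])/4+[250,178]
Rr=(np.array([(564,163),(627,161),(567,229),(630,227),(571,293),(632,292),(575,355),(634,352)])-[400,0])/4+[214,184]
P=np.array([tri(ray(W1,l,1),ray(W2,r,1))[0] for l,r in zip(L,Rr)]);print(P.round(4),P.mean(0))
Q=plane(W2,Rr,.016,1);m=Q.mean(0);d=(Q[6]+Q[7]-Q[0]-Q[1]);print('plane',m,'len heading deg',np.degrees(np.arctan2(d[1],d[0])),np.linalg.norm(d)/2/3)
C=plane(W2,(np.array([(537,118),(658,118),(662,368),(548,372)])-[400,0])/4+[214,184],.016,1);print(C,C.mean(0))
q=bot.get_obs();r=R.from_quat(q['tool_rot'][[1,2,3,0]]).as_matrix();print('close heading',np.degrees(np.arctan2(r[1,1],r[0,1])),q['eef_pos']+r[:,2]*.163)
```

```text
[[0.4186 0.1972 0.0169]
 [0.4266 0.2029 0.0205]
 [0.4236 0.1871 0.0162]
 [0.432  0.1927 0.019 ]
 [0.4284 0.1778 0.0174]
 [0.4369 0.1831 0.0198]
 [0.433  0.1693 0.0202]
 [0.4421 0.1729 0.0182]] [0.43015049 0.18538817 0.01851981]
plane [0.43053865 0.1843785  0.016     ] len heading deg -62.88950903935353 0.011092454734477154
[[0.41183863 0.20180302 0.016     ]
 [0.42866467 0.20977477 0.016     ]
 [0.44783897 0.17119254 0.016     ]
 [0.43112388 0.16234462 0.016     ]] [0.42986654 0.18627874 0.016     ]
close heading 25.433317953298758 [0.43946092 0.18675821 0.06330362]
```

Emit:
carry_out(deltas="-0.009 -0.001 0 0 0 0.03 0.4; -0.009 -0.001 -0.015 0 0 0.03 0.4; -0.009 -0.001 -0.030 0 0 0.03 0.4; -0.009 -0.001 -0.030 0 0 0.03 0.4; -0.009 -0.001 -0.030 0 0 0.03 0.4")

```text
clock: 2.5
eef_pos: [0.4298, 0.185, 0.1954]
tool_rot: [0.0, 0.522, 0.853, 0.0]
force: [0.5, -0.4, -0.0]
finger_gap: 0.601
grip_force: 0.0
```

Run:
```python
from h import *
o=bot.get_obs();print(o['clock'],o['eef_pos'],o['tool_rot'],o['force'])
```

```text
2.5 [0.4298052  0.18497655 0.19544733] [2.32479542e-04 5.21536735e-01 8.53228759e-01 2.52989335e-04] [ 0.50792592 -0.35288846 -0.00673872]
```

Emit:
carry_out(deltas="0 0 -0.007 0 0 0 0.4; 0 0 -0.007 0 0 0 0.4; 0 0 -0.007 0 0 0 1; 0 0 -0.007 0 0 0 1; 0 0 -0.007 0 0 0 1; 0 0 -0.007 0 0 0 1; 0 0 -0.007 0 0 0 1", force=15)

```text
clock: 3.38
eef_pos: [0.43, 0.1849, 0.1877]
tool_rot: [-0.0, 0.522, 0.853, -0.0]
force: [-0.4, -0.1, 0.0]
finger_gap: 0.226
grip_force: 15.0
```

Emit:
carry_out(deltas="0 0 0.04 0 0 0 1; 0 -0.02 0.09 0 0 0.15 1; 0.01 -0.07 0.11 0 0 0.3 1; 0.02 -0.12 0.11 0 0 0.45 1; 0.03 -0.17 0.11 0 0 0.6 1; 0.04 -0.22 0.11 0 0 0.78 1; 0.05 -0.26 0.11 0 0 0.95 1; 0.05 -0.285 0.11 0 0 1.1 1; 0.05 -0.285 0.11 0 0 1.1 1; 0.05 -0.285 0.11 0 0 1.1 1")

```text
clock: 4.62
eef_pos: [0.4795, -0.0995, 0.2974]
tool_rot: [-0.0, 0.0, 1.0, 0.0]
force: [0.0, 0.4, -0.3]
finger_gap: 0.229
grip_force: 15.0
```

Run:
```python
from h import *
o=bot.get_obs();W=bot.camera_info('wrist');im=bot.snapshot('wrist');cv2.imwrite('pics/w3.png',im)
print(o['clock'],o['eef_pos'],o['tool_rot'])
np.save('w3.npy',np.r_[W['rvec'],W['tvec']])
cv2.imwrite('pics/c3.png',cv2.resize(im[100:400,80:480],None,fx=2,fy=2,interpolation=2))
```

```text
4.625 [ 0.47948543 -0.09948919  0.2974269 ] [-4.31922413e-04  2.83733090e-04  9.99999820e-01  3.06089444e-04]
```

View pics/c3.png

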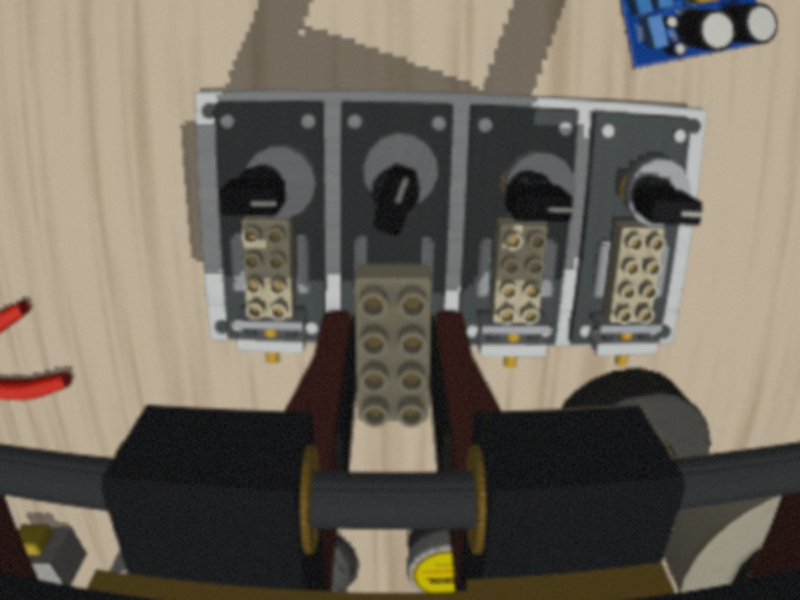

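The view shows station A at crop x≈400: cam centre about (401, 168), bar (395, 200), rail ends (360, 250) and (428, 250). The held block hides the rest of the lane, so I'll shift forward 45 mm to clear it and get a second view.

Emit:
carry_out(deltas="0.045 0 0 0 0 0 1; 0.045 0 0 0 0 0 1; 0.045 0 0 0 0 0 1")

```text
clock: 5.05
eef_pos: [0.5243, -0.099, 0.2973]
tool_rot: [-0.001, -0.001, 1.0, 0.0]
force: [0.0, 0.0, -1.2]
finger_gap: 0.226
grip_force: 15.0
```

Run:
```python
from h import *
o=bot.get_obs();W=bot.camera_info('wrist');im=bot.snapshot('wrist');cv2.imwrite('pics/w4.png',im)
print(o['clock'],o['eef_pos'],o['tool_rot'])
np.save('w4.npy',np.r_[W['rvec'],W['tvec']])
u=proj(W,np.array([[.47,-.10,.014]]),1)[0].astype(int);print(u)
x,y=u[0]-80,max(u[1]-75,0);print(x,y)
cv2.imwrite('pics/c4.png',cv2.resize(im[y:y+120,x:x+160],None,fx=5,fy=5,interpolation=2))
```

```text
5.05 [ 0.52432032 -0.09895757  0.2973072 ] [-7.76413281e-04 -1.49979632e-03  9.99998554e-01  2.01315686e-04]
[276 155]
196 80
```

View pics/c4.png

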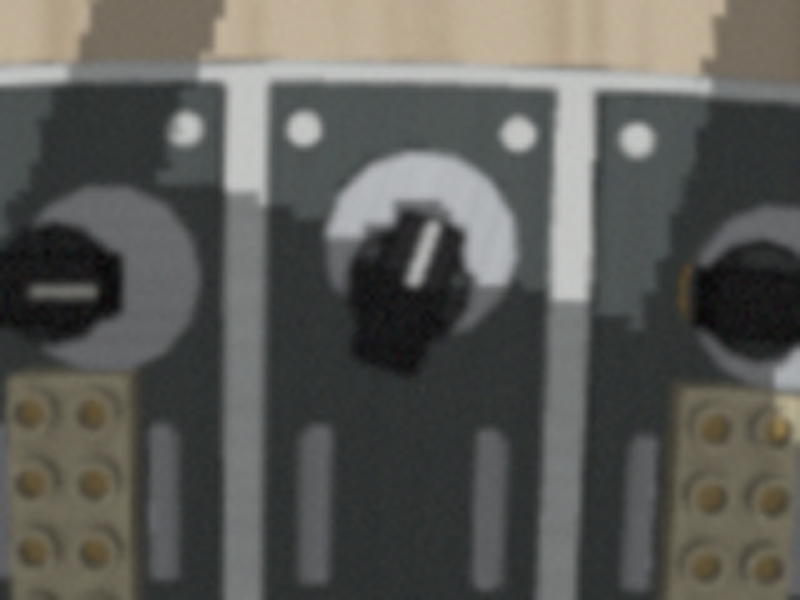

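The crop shows station A clearly: slab edges at x≈268 and 555, rails at (315, 505) and (490, 510), cam circle centred about (422, 248) with r≈95, bolt holes at (303, 128) and (518, 134), and the bar at about (405, 290) with its pointer towards (430, 240).

Run:
```python
from h import *
W=bot.camera_info('wrist');a=np.load('w3.npy');b=np.load('w4.npy')
A=dict(W,rvec=a[:3],tvec=a[3:]);B=dict(W,rvec=b[:3],tvec=b[3:])
f=lambda p:np.array(p,float)/5+[196,80]-.4
g=lambda p:np.array(p,float)/2+[80,100]-.25
for n,l,r in(('hole',(354,121),(303,128)),('hole',(438,123),(518,134)),('pointer',(404,188),(422,255)),('railL',(360,237),(314,425)),('railR',(428,237),(490,430))):
    print(n,tri(ray(A,g(l),1),ray(B,f(r),1)))
hd=lambda P,i,j:np.degrees(np.arctan2(P[j][1]-P[i][1],P[j][0]-P[i][0]))
E=plane(B,f([(268,85),(263,590),(555,92),(538,590),(303,128),(518,134)]),.014,1);print(E.round(4),'head',hd(E,0,1),hd(E,2,3),'perp',hd(E,5,4)+90)
Rl=plane(B,f([(331,430),(331,580),(474,435),(472,585),(298,430),(298,580),(509,435),(506,585)]),.019,1);print(Rl.round(4),hd(Rl,0,1),hd(Rl,2,3),'mid',Rl.mean(0))
C=plane(B,f([(422,248),(327,248),(517,248),(422,152)]),.025,1);print('cam',C.round(4))
K=plane(B,f([(420,205),(390,370),(410,285),(434,225),(412,288)]),.057,1);print('bar',K.round(4),hd(K,0,1),'ptr',hd(K,3,4))
# held block
r=R.from_quat(bot.get_obs()['tool_rot'][[1,2,3,0]]).as_matrix();print('tool y',r[:,1])
```

```text
hole (array([ 0.42878053, -0.11601963,  0.0162192 ]), np.float64(9.629397088827247e-05))
hole (array([ 0.42963564, -0.08192914,  0.01613679]), np.float64(0.00014553397168591661))
pointer (array([ 0.44810174, -0.09691583,  0.05374995]), np.float64(0.0010775734746111929))
railL (array([ 0.47624557, -0.11406477,  0.02199335]), np.float64(0.00015525114409006157))
railR (array([ 0.47757482, -0.08576806,  0.01784408]), np.float64(0.0003610748090121845))
[[ 0.4216 -0.1217  0.014 ]
 [ 0.5053 -0.1234  0.014 ]
 [ 0.4225 -0.0758  0.014 ]
 [ 0.5051 -0.0773  0.014 ]
 [ 0.4287 -0.1161  0.014 ]
 [ 0.4295 -0.0817  0.014 ]] head -1.1935679432149315 -1.0114116365448045 perp -1.4413173234413392
[[ 0.4775 -0.1116  0.019 ]
 [ 0.5023 -0.1118  0.019 ]
 [ 0.4782 -0.0886  0.019 ]
 [ 0.5031 -0.0886  0.019 ]
 [ 0.4775 -0.1169  0.019 ]
 [ 0.5023 -0.1172  0.019 ]
 [ 0.4782 -0.0829  0.019 ]
 [ 0.5031 -0.083   0.019 ]] -0.436158403819947 -0.05973452522019961 mid [ 0.49029262 -0.1000697   0.019     ]
cam [[ 0.448  -0.0971  0.025 ]
 [ 0.448  -0.1118  0.025 ]
 [ 0.4478 -0.0825  0.025 ]
 [ 0.433  -0.0972  0.025 ]]
bar [[ 0.4412 -0.0978  0.057 ]
 [ 0.4638 -0.1018  0.057 ]
 [ 0.4521 -0.0991  0.057 ]
 [ 0.4439 -0.0959  0.057 ]
 [ 0.4525 -0.0988  0.057 ]] -10.046124758322625 ptr -18.804721740091267
tool y [-2.78613365e-03  9.99995987e-01  5.12864707e-04]
```

Run:
```python
from h import *
W=bot.camera_info('wrist');a=np.load('w3.npy');A=dict(W,rvec=a[:3],tvec=a[3:])
g=lambda p:np.array(p,float)/2+[80,100]-.25
P=plane(A,g([(373,304),(412,304),(373,343),(412,343),(374,380),(412,380),(374,413),(412,413)]),.2974-.182-.0057+.0175,1)
print((P-[.47949,-.09949,0]).round(4),P.mean(0)-[.47949,-.09949,0], np.degrees(np.arctan2(*(P[6]+P[7]-P[0]-P[1])[[1,0]])))
o=bot.get_obs();print(o['eef_pos'])
```

```text
[[-0.0184 -0.0059  0.1272]
 [-0.0184  0.004   0.1272]
 [-0.0073 -0.006   0.1272]
 [-0.0073  0.0041  0.1272]
 [ 0.0038 -0.0059  0.1272]
 [ 0.0038  0.0043  0.1272]
 [ 0.0144 -0.0061  0.1272]
 [ 0.0144  0.0044  0.1272]] [-0.00185626 -0.00088281  0.1272    ] 0.15896189330831836
[ 0.5239435  -0.09908051  0.29728078]
```

Emit:
carry_out(deltas="-0.034 0 0 0 0 -0.02 1; -0.034 0 -0.02 0 0 -0.02 1; -0.034 0 -0.04 0 0 -0.02 1; -0.034 0 -0.055 0 0 -0.02 1; -0.034 0 -0.065 0 0 -0.02 1; -0.034 0 -0.075 0 0 -0.02 1; -0.034 0 -0.085 0 0 -0.02 1; -0.034 0 -0.085 0 0 -0.02 1; -0.034 0 -0.085 0 0 -0.02 1")

```text
clock: 6.22
eef_pos: [0.4911, -0.1001, 0.2127]
tool_rot: [0.0, 0.009, 1.0, -0.0]
force: [0.3, 0.1, -0.5]
finger_gap: 0.232
grip_force: 15.0
```

Run:
```python
from h import *
o=bot.get_obs();W=bot.camera_info('wrist');im=bot.snapshot('wrist');cv2.imwrite('pics/w5.png',im)
print(o['clock'],o['eef_pos'],o['tool_rot'],o['force'])
np.save('w5.npy',np.r_[W['rvec'],W['tvec']])
cv2.imwrite('pics/c5.png',cv2.resize(im[130:330,180:380],None,fx=3,fy=3,interpolation=2))
```

```text
6.225 [ 0.49106761 -0.10013301  0.21273649] [ 9.66257830e-05  8.88181250e-03  9.99960547e-01 -8.93202642e-05] [ 0.29051625  0.14127146 -0.49349798]
```

View pics/c5.png

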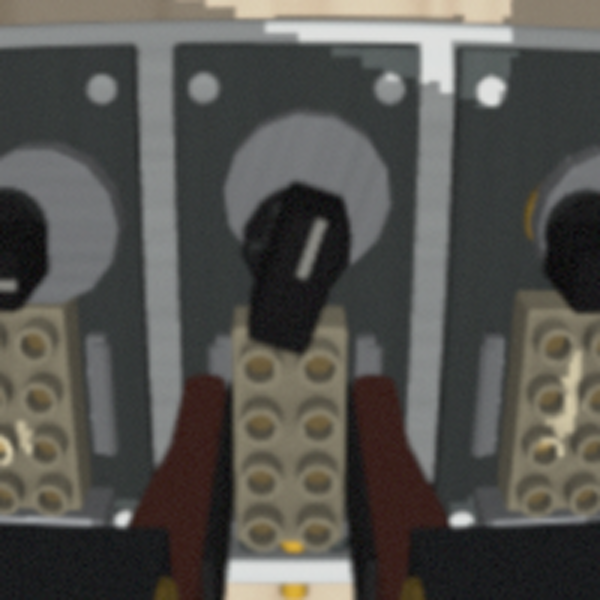

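The block hovers above the rails: end face at crop (235–345, 308–328), rails at (210–232, 350) and (357–382, 350), bar end at (275, 350). I'll check the centring numerically.

Run:
```python
from h import *
W=bot.camera_info('wrist');a=np.load('w5.npy');A=dict(W,rvec=a[:3],tvec=a[3:])
g=lambda p:np.array(p,float)/3+[180,130]-.33
print('rails',plane(A,g([(210,342),(232,342),(357,342),(382,342)]),.019,1).round(4))
print('slab',plane(A,g([(177,50),(417,50),(154,450),(438,470)]),.014,1).round(4))
print('blk top',plane(A,g([(234,328),(347,328)]),.043,1).round(4))
print('blk bot',plane(A,g([(235,306),(344,306)]),.025,1).round(4))
print('screws',plane(A,g([(259,367),(319,366),(260,424),(319,424),(261,479),(318,479),(262,532),(318,532)]),.0425,1).mean(0))
print('bar end',plane(A,g([(250,342),(299,352)]),.057,1),'cam',plane(A,g([(307,193)]),.025,1))
print('barptr',plane(A,g([(320,222),(303,275)]),.057,1))
```

```text
rails [[ 0.4776 -0.1163  0.019 ]
 [ 0.4777 -0.1121  0.019 ]
 [ 0.4782 -0.0879  0.019 ]
 [ 0.4783 -0.083   0.019 ]]
slab [[ 0.4219 -0.1207  0.014 ]
 [ 0.4227 -0.0764  0.014 ]
 [ 0.504  -0.1299  0.014 ]
 [ 0.51   -0.07    0.014 ]]
blk top [[ 0.4656 -0.1099  0.043 ]
 [ 0.4659 -0.0911  0.043 ]]
blk bot [[ 0.4682 -0.1108  0.025 ]
 [ 0.4685 -0.0907  0.025 ]]
screws [ 0.48943235 -0.10111835  0.0425    ]
bar end [[ 0.46249186 -0.10658906  0.057     ]
 [ 0.46425863 -0.09919639  0.057     ]] cam [[ 0.44705479 -0.09724466  0.025     ]]
barptr [[ 0.44391423 -0.09582967  0.057     ]
 [ 0.45196856 -0.09841827  0.057     ]]
```

Emit:
carry_out(deltas="-0.001 0.001 0 0 0 0 1; -0.001 0.001 -0.003 0 0 0 1; -0.001 0.001 -0.006 0 0 0 1; -0.001 0.001 -0.008 0 0 0 1; -0.001 0.001 -0.010 0 0 0 1; -0.001 0.001 -0.010 0 0 0 1; -0.001 0.001 -0.010 0 0 0 1")

```text
clock: 7.15
eef_pos: [0.4899, -0.0991, 0.2026]
tool_rot: [-0.0, 0.009, 1.0, -0.0]
force: [0.8, 0.3, -0.9]
finger_gap: 0.228
grip_force: 15.0
```

Emit:
carry_out(deltas="-0.001 0 0 0 0 0 1; -0.001 0 -0.001 0 0 0 1; -0.001 0 -0.001 0 0 0 1; -0.001 0 -0.001 0 0 0 0.7; -0.001 0 -0.001 0 0 0 0.6; -0.001 0 -0.001 0 0 0 0.6; -0.001 0 -0.001 0 0 0 0.6; -0.001 0 -0.001 0 0 0 0.6")

```text
clock: 8.15
eef_pos: [0.4888, -0.099, 0.2014]
tool_rot: [-0.0, 0.009, 1.0, 0.0]
force: [0.5, -0.4, 0.2]
finger_gap: 0.4
grip_force: 0.0
```

Emit:
carry_out(deltas="0 0 0.03 0 0 0 0.6; 0 0 0.07 0 0 0 0.6; 0.02 0 0.10 0 0 0 0.6; 0.03 0 0.10 0 0 0 0.6; 0.03 0 0.10 0 0 0 0.6")

```text
clock: 8.78
eef_pos: [0.519, -0.099, 0.3008]
tool_rot: [-0.0, 0.009, 1.0, 0.0]
force: [-1.2, 0.5, 0.9]
finger_gap: 0.398
grip_force: 0.0
```

Run:
```python
from h import *
o=bot.get_obs();W=bot.camera_info('wrist');im=bot.snapshot('wrist');cv2.imwrite('pics/w6.png',im)
print(o['clock'],o['eef_pos'],o['tool_rot'],o['force'])
np.save('w6.npy',np.r_[W['rvec'],W['tvec']])
u=proj(W,np.array([[.475,-.10,.014]]),1)[0].astype(int);x,y=u[0]-80,max(u[1]-65,0);print(x,y)
cv2.imwrite('pics/c6.png',cv2.resize(im[y:y+120,x:x+160],None,fx=5,fy=5,interpolation=2))
```

```text
8.775 [ 0.51901179 -0.09897376  0.30084972] [-3.49814102e-04  8.75157050e-03  9.99961642e-01  5.59762886e-05] [-1.1852225   0.49947838  0.86444371]
195 102
```

View pics/c6.png

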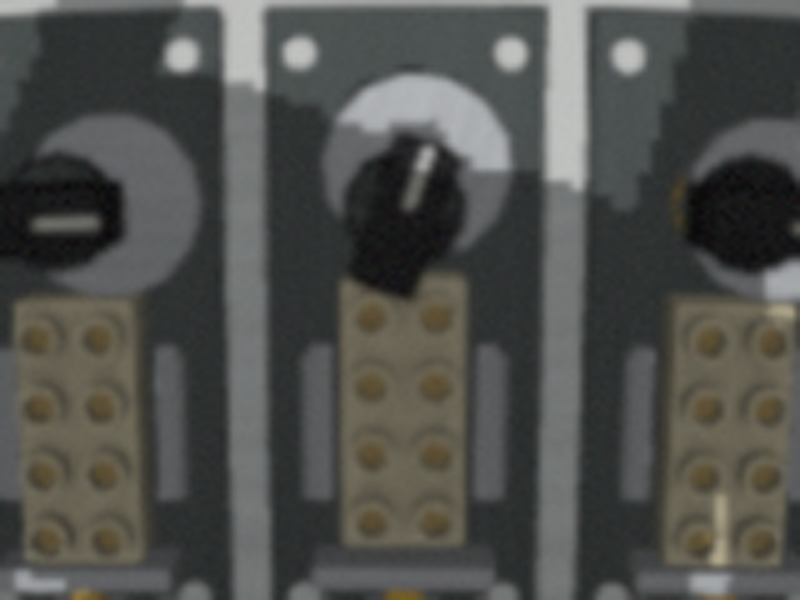

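The block lies straight between the rails: screws from (371, 317) to (435, 522), rails at x≈317 and 490. The knob bar runs from (430, 145) to (385, 290), and its cam is centred at about (417, 165).

Run:
```python
from h import *
W=bot.camera_info('wrist');a=np.load('w6.npy');A=dict(W,rvec=a[:3],tvec=a[3:])
g=lambda p:np.array(p,float)/5+[195,102]-.4
s=plane(A,g([(371,317),(436,317),(371,386),(435,386),(371,454),(434,454),(371,522),(434,522)]),.0315,1)
print('screws',s.mean(0), 'head',np.degrees(np.arctan2(*(s[6]+s[7]-s[0]-s[1])[[1,0]])))
c=plane(A,g([(417,165),(323,165),(511,165),(417,72)]),.025,1);print('cam',c.round(4))
k=plane(A,g([(429,150),(408,208)]),.057,1);print('ptr',k.round(4),np.degrees(np.arctan2(*(k[1]-k[0])[[1,0]])))
k=plane(A,g([(352,280),(412,298),(385,290)]),.057,1);print('barend',k.round(4))
k=plane(A,g([(352,280),(412,298)]),.057,1);d=k[1]-k[0];print(np.degrees(np.arctan2(d[1],d[0]))-90)
print('rails',plane(A,g([(301,345),(334,345),(473,345),(507,345),(303,498),(333,498),(473,498),(505,498)]),.019,1).mean(0))
```

```text
screws [ 0.48711938 -0.10025798  0.0315    ] head -1.3532474295487011
cam [[ 0.4474 -0.0973  0.025 ]
 [ 0.447  -0.1121  0.025 ]
 [ 0.4475 -0.0826  0.025 ]
 [ 0.4326 -0.0971  0.025 ]]
ptr [[ 0.4438 -0.0958  0.057 ]
 [ 0.4518 -0.0988  0.057 ]] -20.675220650635655
barend [[ 0.4617 -0.1067  0.057 ]
 [ 0.4644 -0.0985  0.057 ]
 [ 0.4632 -0.1022  0.057 ]]
-18.053906019108624
rails [ 0.48997553 -0.10023744  0.019     ]
```

Emit:
carry_out(deltas="-0.03 0.0005 0 0 0 -0.15 0.68; -0.0645 0.0005 0 0 0 -0.314 0.68; -0.0645 0.0005 -0.03 0 0 -0.314 0.68; -0.0645 0.0005 -0.05 0 0 -0.314 0.68; -0.0645 0.0005 -0.07 0 0 -0.314 0.68; -0.0645 0.0005 -0.081 0 0 -0.314 0.68; -0.0645 0.0005 -0.081 0 0 -0.314 0.68; -0.0645 0.0005 -0.081 0 0 -0.314 0.68")

```text
clock: 9.82
eef_pos: [0.4544, -0.0986, 0.2208]
tool_rot: [-0.0, 0.165, 0.986, -0.0]
force: [-0.3, 1.0, 0.3]
finger_gap: 0.318
grip_force: 0.0
```

```bash
cat > st.py <<'E'
from h import *
o=bot.get_obs();r=R.from_quat(o['tool_rot'][[1,2,3,0]]).as_matrix()
print(o['clock'],o['eef_pos'].round(4),'head',np.arctan2(r[1,1],r[0,1]).round(4),'F',o['force'].round(2),'T',o['wrist_torque'].round(3),'gap',o['finger_gap'],o['grip_force'],'j6',o['joint_pos'][5])
E
python3 st.py
```

```text
9.825 [ 0.4544 -0.0986  0.2208] head 1.2391 F [-0.29  0.99  0.26] T [0.024 0.016 0.023] gap 0.3182588564816717 0.0 j6 -1.6012260127417555
```

Emit:
carry_out(deltas="0 0 0 0 0 0 0.8; 0 0 0 0 0 0 1; 0 0 0 0 0 0 1; 0 0 0 0 0 0 1; 0 0 0 0 0 0 1; 0 0 0 0 0 0 1", force=10)

```text
clock: 10.58
eef_pos: [0.4547, -0.0986, 0.2211]
tool_rot: [0.0, 0.165, 0.986, -0.0]
force: [-0.3, 1.4, 6.9]
finger_gap: 0.113
grip_force: 10.0
```

```bash
python3 st.py
```

```text
10.575 [ 0.4547 -0.0986  0.2211] head 1.2389 F [-0.35  1.35  6.85] T [ 0.314 -0.017 -0.042] gap 0.11338299946063038 9.99267429113388 j6 -1.601165614264574
```

Emit:
carry_out(deltas="0 0 0.001 0 0 0 1; 0 0 0.001 0 0 -0.10 1; 0 0 0.001 0 0 -0.2 1; 0 0 0.001 0 0 -0.3 1; 0 0 0.001 0 0 -0.4 1; 0 0 0.001 0 0 -0.5 1; 0 0 0.001 0 0 -0.6 1; 0 0 0.001 0 0 -0.6 1; 0 0 0.001 0 0 -0.6 1", force=25)

```text
clock: 11.7
eef_pos: [0.4545, -0.0988, 0.2212]
tool_rot: [0.0, 0.448, 0.894, -0.0]
force: [2.7, -2.4, -13.1]
finger_gap: 0.11
grip_force: 25.0
```

```bash
python3 st.py
```

```text
11.7 [ 0.4545 -0.0988  0.2212] head 0.6409 F [  2.74  -2.36 -13.06] T [-0.665 -0.514 -0.083] gap 0.11048174567173025 24.98591423034668 j6 -1.0030624492106006
```

Emit:
carry_out(deltas="0 0 -0.0006 0 0 -0.06 1; 0 0 -0.0006 0 0 -0.12 1; 0 0 -0.0006 0 0 -0.18 1; 0 0 -0.0006 0 0 -0.24 1")

```text
clock: 12.2
eef_pos: [0.4544, -0.0989, 0.2212]
tool_rot: [0.0, 0.553, 0.833, -0.0]
force: [0.6, -2.6, -5.1]
finger_gap: 0.112
grip_force: 25.0
```

```bash
python3 st.py
```

```text
12.2 [ 0.4544 -0.0989  0.2212] head 0.3993 F [ 0.65 -2.61 -5.07] T [-0.7   -0.104  0.086] gap 0.11181978926740285 25.00527173280716 j6 -0.7610393448999025
```

Emit:
carry_out(deltas="0 -0.0002 -0.0002 0 0 -0.05 1; 0 -0.0002 -0.0002 0 0 -0.10 1")

```text
clock: 12.45
eef_pos: [0.4543, -0.099, 0.2211]
tool_rot: [0.0, 0.594, 0.805, -0.0]
force: [-0.1, -3.2, -2.1]
finger_gap: 0.111
grip_force: 25.0
```

```bash
python3 st.py
```

```text
12.45 [ 0.4543 -0.099   0.2211] head 0.2995 F [-0.08 -3.2  -2.13] T [-0.541  0.035  0.064] gap 0.11111910224200432 25.00517874956131 j6 -0.6617717909133991
```

Emit:
carry_out(deltas="0 0 0 0 0 -0.04 1; 0 0 0 0 0 -0.08 1")

```text
clock: 12.7
eef_pos: [0.4543, -0.099, 0.2211]
tool_rot: [0.0, 0.625, 0.78, -0.0]
force: [-0.8, -3.1, -2.5]
finger_gap: 0.112
grip_force: 25.0
```

```bash
python3 st.py
```

```text
12.7 [ 0.4543 -0.099   0.2211] head 0.2199 F [-0.76 -3.07 -2.54] T [-0.563  0.071  0.128] gap 0.11188722888874701 25.0048166513443 j6 -0.5821355750282928
```

Emit:
carry_out(deltas="0 0 0 0 0 -0.03 1")

```text
clock: 12.82
eef_pos: [0.4543, -0.099, 0.2211]
tool_rot: [0.0, 0.637, 0.771, -0.0]
force: [-0.8, -2.8, -0.2]
finger_gap: 0.104
grip_force: 25.0
```

```bash
python3 st.py
```

```text
12.825 [ 0.4543 -0.099   0.2211] head 0.1894 F [-0.83 -2.78 -0.18] T [-0.66   0.194  0.065] gap 0.10370062473056149 25.00482738018036 j6 -0.5517048020736659
```

Emit:
carry_out(deltas="0 0 0 0 0 -0.03 1")

```text
clock: 12.95
eef_pos: [0.4543, -0.099, 0.2211]
tool_rot: [0.0, 0.649, 0.761, -0.0]
force: [-1.0, -4.1, 2.2]
finger_gap: 0.112
grip_force: 25.0
```

```bash
python3 st.py
```

```text
12.95 [ 0.4543 -0.099   0.2211] head 0.1586 F [-0.99 -4.13  2.2 ] T [-0.839  0.344  0.094] gap 0.11236753557214546 25.005278885364532 j6 -0.520931692707461
```

```bash
cat > av.py <<'E'
from h import *
L=[]
for i in range(4):
    o=bot.get_obs();L.append(o['wrist_torque'][2])
    if i<3: bot.snapshot('top')
r=R.from_quat(o['tool_rot'][[1,2,3,0]]).as_matrix();h=np.arctan2(r[1,1],r[0,1])
print(o['clock'],'q',(1.551-h).round(3),'Tz',np.round(L,3),np.mean(L).round(3),'F',o['force'].round(1))
E
python3 av.py
```

```text
13.1 q 1.392 Tz [ 0.094  0.033 -0.026 -0.086] 0.004 F [-2.5 -4.1  4.7]
```

Emit:
carry_out(deltas="0 0 0 0 0 -0.04 1")

```text
clock: 13.22
eef_pos: [0.4542, -0.0989, 0.2211]
tool_rot: [-0.0, 0.664, 0.748, -0.0]
force: [-1.9, -4.6, 4.3]
finger_gap: 0.112
grip_force: 25.0
```

```bash
python3 av.py
```

```text
13.375 q 1.431 Tz [ 0.128  0.115 -0.026 -0.055] 0.04 F [-4.  -5.5  4.8]
```

Emit:
carry_out(deltas="0 -0.0002 0 0 0 -0.04 1")

```text
clock: 13.5
eef_pos: [0.4542, -0.099, 0.2211]
tool_rot: [-0.0, 0.679, 0.735, -0.0]
force: [-2.2, -3.3, 5.5]
finger_gap: 0.114
grip_force: 25.0
```

```bash
python3 av.py
```

```text
13.65 q 1.471 Tz [0.162 0.105 0.024 0.053] 0.086 F [-3.9 -4.3  6.4]
```

Emit:
carry_out(deltas="0 0 -0.0002 0 0 -0.02 1")

```text
clock: 13.78
eef_pos: [0.4542, -0.099, 0.2211]
tool_rot: [-0.0, 0.686, 0.728, -0.0]
force: [-3.7, -3.2, 10.0]
finger_gap: 0.113
grip_force: 25.0
```

```bash
python3 av.py
```

```text
13.925 q 1.491 Tz [0.257 0.184 0.163 0.128] 0.183 F [-3.4 -3.3  8.4]
```

Emit:
carry_out(deltas="0 0 0 0 0 -0.02 1")

```text
clock: 14.05
eef_pos: [0.4542, -0.099, 0.2211]
tool_rot: [-0.0, 0.693, 0.721, -0.0]
force: [-4.8, -3.2, 8.5]
finger_gap: 0.113
grip_force: 25.0
```

```bash
python3 av.py
```

```text
14.2 q 1.51 Tz [0.225 0.177 0.167 0.16 ] 0.182 F [-4.1 -3.4  8.2]
```

The load is clearly felt: moving torque has risen to about 0.23 N m, against about 0.085 N m when free, roughly 0.1 rad after contact. I'll let go here.

Emit:
carry_out(deltas="0 0 0 0 0 0 0.8; 0 0 0 0 0 0 0.68; 0 0 0 0 0 0 0.68; 0 0 0 0 0 0 0.68; 0 0 0.03 0 0 0 0.68; 0 0 0.07 0 0 0 0.68; 0.03 0 0.10 0 0 0.15 0.68; 0.05 0 0.10 0 0 0.3 0.68;0.065 0 0.10 0 0 0.45 0.68;0.065 0 0.10 0 0 0.6 0.68")

```text
clock: 15.45
eef_pos: [0.5205, -0.099, 0.3207]
tool_rot: [0.001, 0.447, 0.895, 0.0]
force: [-0.1, -0.0, 0.1]
finger_gap: 0.321
grip_force: 0.0
```

Emit:
carry_out(deltas="0 0 0 0 0 0.18 0.68; 0 0 0 0 0 0.36 0.68; 0 0 0 0 0 0.54 0.68; 0 0 0 0 0 0.72 0.68; 0 0 0 0 0 0.9 0.68;0 0 0 0 0 0.9 0.68")

```text
clock: 16.2
eef_pos: [0.5193, -0.0989, 0.3205]
tool_rot: [-0.0, 0.017, 1.0, 0.0]
force: [-0.3, 0.1, -0.1]
finger_gap: 0.321
grip_force: 0.0
```

```bash
python3 st.py
python3 - <<'E'
from h import *
W=bot.camera_info('wrist');im=bot.snapshot('wrist')
np.save('w7.npy',np.r_[W['rvec'],W['tvec']])
u=proj(W,np.array([[.475,-.10,.014]]),1)[0].astype(int);x,y=u[0]-80,max(u[1]-65,0);print(x,y)
cv2.imwrite('pics/c7.png',cv2.resize(im[y:y+120,x:x+160],None,fx=5,fy=5,interpolation=2))
E
```

```text
16.2 [ 0.5193 -0.0989  0.3205] head 1.5374 F [-0.29  0.15 -0.14] T [ 0.103 -0.037 -0.035] gap 0.32057385668952215 0.0 j6 -1.85629668338414
194 98
```

View pics/c7.png

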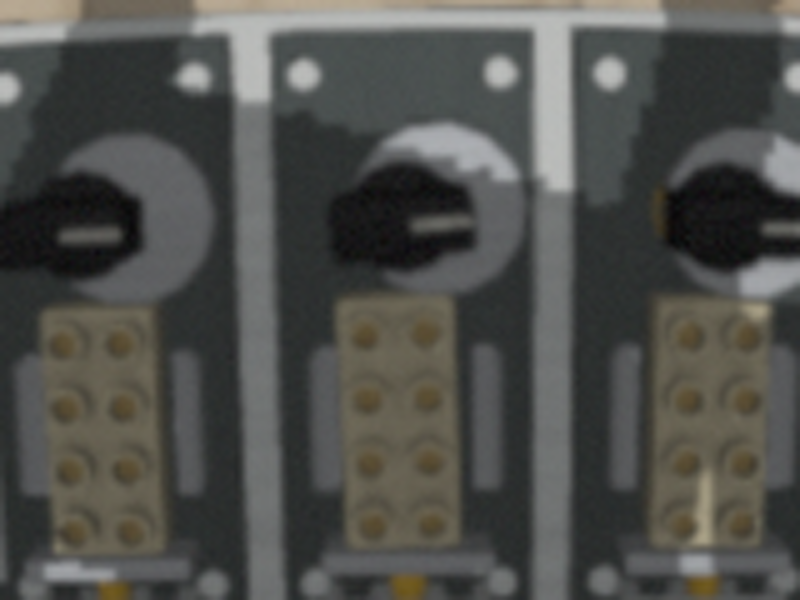

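The view shows the block at (335–460, 297–548) held between the cam and the pad, within the rails. The knob bar at (400, 215) has turned nearly across, and the neighbouring knobs still stand across their stations. I'll hand it in.

```bash
python3 -c "
from cell import bot
print(bot.sign_off())"
```

```text
the job is handed in; nothing more can be done
None
```

The block is laid in the empty station and clamped against the stop at an estimated 14 N before I let go. That figure comes from wrist torque; the eased load after release wasn't measured. The job is handed in at about 16 s with the other three knobs untouched, and the hand-in gave no verdict.

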